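Open the spice case and stand the fallen jar in it

ROBOT

A 6-joint arm with a two-finger parallel gripper is mounted at the origin on a cart in front of the work surface, level with it; the furniture and walls round the work are solid. World frame = base frame: x ahead of the robot, y to its left, z up, the work surface at z = 0. Lengths are in m, angles in rad, forces in N, time in s.
With the tool pointing down it reaches from about 0.3 to 0.75 m from the base axis. Payload 8.5 kg.
Tool frame: the origin (TCP) lies on the centre line of the jaws, within the pads' length; the fingertips stand 19 mm ahead of it and the grasp point (between the pads) is the TCP; z points along the fingers, y is the direction in which the jaws open and shut (so a half turn about z gives the same grasp; the last joint's range is limited). The gripper opens to 85 mm and grips with 20 to 120 N. Pads are 22 mm wide; open, the fingers measure 114 mm over their backs; the gripper's body (76 mm by 85 mm) begins 54 mm behind the grasp point. The pads swing forward as they close: fully open they stand 13 mm farther back than shut.
Start: joints at [1.07, 0.381, 1.297, -0, 1.464, -0.215], TCP at [0.155, 0.528, 0.25] pointing down, gripper open.
Joint ranges: [-3.11, 3.11], [-0.89, 2.33], [0.22, 2.48], [-1.42, 4.56], [0.17, 2.85], [-2.88, 2.88]. Speed limits (rad/s): [2.39, 2.39, 3.14, 3.14, 3.14, 3.14].

INTERFACE

Orientations are given as a rotation vector (axis times angle).
In Python, from bench import bot, imaging gives the robot as it stands.
- The arm moves only by the tool send_rows, never from a script. Its argument "commands" is a list of rows, each a list of 5 numbers: the opening, from 0 (shut) to 1 (fully open), then the shift along the tool's x, y, z in cm, then the turn about the tool's z in degrees. A call has 1 to 10 rows; each row shifts and turns the commanded pose from where the row before left it, along the tool's axes as they then stand; what a row does not reach is not made up. A row lasts 1/10 s, in which the tool goes at most 50 mm and 8.59 degrees, less where a joint would pass 70% of its speed; a pose out of reach is approached as far as the arm can. A call is refused whole if a number of a shift passes 5 or a number of a turn 8.59, either way. A call with a gripper value outside its range is refused whole. The fingers move at their own pace and stop on an object; "force" is the grip in N (left out, the last holds). Time passes only in rows, so rows that do not move let the fingers close. It gives the time, the measured TCP pose, the force and the opening at its end, in the units of the state.
- bot.state(): the state, without advancing time (a new reading comes with each control period).
- imaging.capture(name): name is "scene" or "top" or "wrist"; returns a dict with "img" (384x512x3 uint8, red, green, blue), "fx", "fy", "cx", "cy" (pixels), "T" (4x4, takes a point from camera to world coordinates). Camera axes: x right, y up, looking along -z (the intrinsics and any distortion apply to the point x, -y, -z); pixel columns grow to the right and rows downward; lengths in m; the calibration is good to about 2 mm. A picture is of the moment at which its call begins. There is no depth.
- bot.job_done(): hands the job in, once; it reports no verdict.
The state is a dict: "clock": time; "q": joint angles; "joint_velocities": joint speeds; "effort": joint torques, N m; "ee_pos": TCP position; "eef_rot": TCP orientation; "force": force on the tool from outside, world axes, zero at the start; "ft_torque": the same for the moment, N m; "opening": finger opening in m.
Only numpy, scipy, OpenCV 4.12 (cv2) and the standard library are available. Lean on these libraries where they do the work, as an engineer would, in place of code of your own. Each camera call takes 0.05 s, during which the arm holds its last target.

TASK

One spice jar has been left lying on its side on the worktop. Lift the hinged lid of the wooden spice case all the way open, until it leans back on its stop, then put the fallen jar away standing upright, cap up, on the case's floor beside its two fellows. Leave the honey jar, the tin and the jar of nuts where they stand.

Things in the scene. Friction and masses are not known exactly. Their poses are not given: they have to be found in the camera images.
- case_lid (a joint): Angle of the case's lid about its rear hinge, rad: 0 shut, growing as it opens, 1.85 = leaning back on its stop. The lid (0.35 kg) is deep and turns almost freely: let go below about 1.0 rad it falls shut, beyond about 1.15 rad it falls back by itself on to the stop.
- case: Wooden spice case, fixed to the worktop. Its lower part is an open tray, 150 mm deep (x) by 200 mm wide (y), 45 mm high, walls and floor 8 mm thick; with the deep lid shut it is 127 mm high. Origin: centre of the underside, on the worktop; x points from the handled front (towards the robot) to the hinges at the back, z up.
- case_floor (a point): Point on the case's inner floor, midway between the side walls, 22 mm in front of the case's centre, 8 mm above the worktop; axes as the case's. The floor is empty but for two spice jars like the fallen one, fixed upright in the back corners (their axes 64 mm behind this point and 68 mm to either side).
- lid_handle (a point): Middle of the lid's handle: a round brass bar along the case's y axis, 12 mm thick, 116 mm long, its posts 48 mm either side of the middle; its axis is 42 mm in front of the lid's front face and 25 mm below the lid's top, 102 mm above the worktop when shut. The bar may turn between the fingers as the lid swings.
- lid_hinge (a point): Middle of the lid's hinge line, which is parallel to the case's y axis, at the case's rear edge 47 mm above the worktop; at lid angle 0 the handle lies 192 mm in front of it and 55 mm above it.
- spice_jar: The fallen spice jar, loose: a plain cylinder 41 mm in diameter and 105 mm long, dark cap (the last 21 mm), 0.11 kg. Origin: centre of its bottom; z along its axis from the bottom to the cap. It starts lying on the worktop with the cap roughly towards the robot.
- honey_jar: Bystander: standing glass jar with a lid, 65 mm in diameter, 100 mm high; origin at the centre of its underside, z up.
- tin: Bystander: standing small tin can, 57 mm in diameter, 72 mm high; origin at the centre of its underside, z up.
- nuts_jar: Bystander: standing glass storage jar with a wooden lid, 108 mm in diameter, 143 mm high; origin at the centre of its underside, z up.
Mind the look-alikes: they are no part of the job. Leave any blue or pink look-alike of the spice_jar alone.

How it is judged:
By the outcome, as a careful person would: the job done as asked, in the order asked, and still so for the second after the job is handed in, with the robot touching nothing.
It also fails if it takes over 56 s, if anything falls off the work surface, if the arm or the gripper's body presses on something with over 40 N, if the wrist force passes 120 N, or if a joint passes its speed limit or range.

## Working session

There is one attempt and no reset: what is moved stays moved. The work goes in short steps, Python scripts to look and compute and a tool call to move; the robot and the scene stay as the last step left them, time stands still between calls to the robot, and variables do not carry over. Pictures are saved under pics/ and viewed, and the job is handed in when it is done.

Besides the shell and the picture viewer there is one more tool, called after "Emit:" by a JSON object that holds its "method" and its "body". send_rows: Moves the arm, as the interface text tells. Its arguments: {"type":"object","properties":{"commands":{"type":"array","items":{"type":"array","items":{"type":"number"}}},"force":{"type":"number"}},"required":["commands"]}

```bash
mkdir -p pics; ls; python3 - <<'E'
from bench import bot, imaging
import cv2,numpy as np
np.set_printoptions(precision=4,suppress=True)
print(bot.state())
for n in ["scene","top","wrist"]:
    d=imaging.capture(n); cv2.imwrite(f"pics/{n}0.png",d["img"][:,:,::-1]); print(n,d["fx"],d["fy"],d["cx"],d["cy"],d["T"],[k for k in d])
E
```

```text
pics
{'clock': 0.0, 'q': array([ 1.0697,  0.3812,  1.2982,  0.    ,  1.4636, -0.2153]), 'joint_velocities': array([ 0.0023,  0.0005, -0.0003,  0.0007, -0.0011,  0.0018]), 'effort': array([ -0.    , -44.8459, -23.128 ,  -0.0002,   0.0047,  -0.    ]), 'ee_pos': array([0.1549, 0.5275, 0.2497]), 'eef_rot': array([-0.4474, -3.1091,  0.0021]), 'force': array([ 0.7552, -0.8844, -0.3711]), 'ft_torque': array([ 0.0072,  0.0138, -0.0069]), 'opening': 0.08533775456791792}
scene 463.73225120483676 463.73225120483676 260.0039011760901 189.65778990864473 [[ 0.7787  0.5119 -0.3627  0.0513]
 [-0.6273  0.6416 -0.4414 -0.7658]
 [ 0.0067  0.5712  0.8208  1.3294]
 [ 0.      0.      0.      1.    ]] ['img', 'fx', 'fy', 'cx', 'cy', 'T']
top 350.7327936923613 350.7327936923613 253.86962162318935 191.42129923456116 [[ 0.0154  0.9808 -0.1945  0.3965]
 [-0.9998  0.013  -0.0139 -0.0954]
 [-0.0111  0.1947  0.9808  1.116 ]
 [ 0.      0.      0.      1.    ]] ['img', 'fx', 'fy', 'cx', 'cy', 'T']
wrist 276.7931217227356 276.7931217227356 253.6292876106397 188.44998908232387 [[ 0.2815 -0.9239 -0.2593  0.0885]
 [ 0.9596  0.2708  0.0769  0.547 ]
 [-0.0009 -0.2704  0.9627  0.3717]
 [ 0.      0.      0.      1.    ]] ['img', 'fx', 'fy', 'cx', 'cy', 'T']
```

View pics/scene0.png

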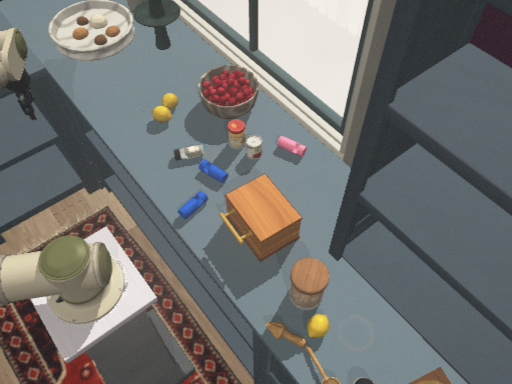

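View pics/top0.png

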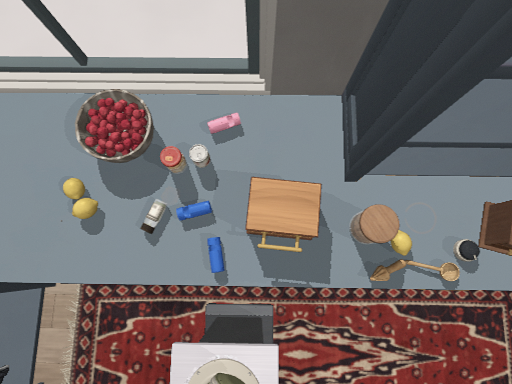

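View pics/wrist0.png

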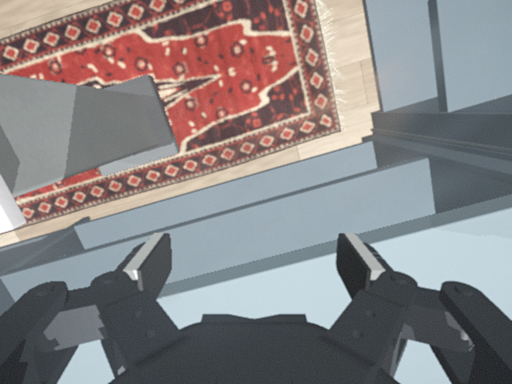

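Top view: the fallen jar is near (154,216) with its dark cap at (148,228), the case top near (284,207), the handle at (280,245), and blue decoys at (194,210) and (216,254). Next I'll measure them.

```bash
cat > h.py <<'E'
from bench import bot, imaging
import cv2,numpy as np
np.set_printoptions(precision=4,suppress=True)
def ray(d,px,z):
    px=np.atleast_2d(px).astype(float)
    v=np.c_[(px[:,0]-d["cx"])/d["fx"],-(px[:,1]-d["cy"])/d["fy"],-np.ones(len(px))]@d["T"][:3,:3].T
    o=d["T"][:3,3]; t=(z-o[2])/v[:,2]; return o+v*t[:,None]
def proj(d,P):
    P=np.atleast_2d(P); c=(P-d["T"][:3,3])@d["T"][:3,:3]
    return np.c_[d["cx"]+d["fx"]*c[:,0]/-c[:,2], d["cy"]-d["fy"]*c[:,1]/-c[:,2]]
def save(d,name,box=None,s=1):
    im=d["img"][:,:,::-1]
    if box: x0,y0,x1,y1=box; im=im[y0:y1,x0:x1]
    im=cv2.resize(im,None,fx=s,fy=s,interpolation=cv2.INTER_CUBIC); cv2.imwrite(f"pics/{name}.png",im)
E
python3 - <<'E'
from h import *
d=imaging.capture("top"); np.save("top0.npy",d,allow_pickle=True)
save(d,"case1",(230,165,340,265),6)
save(d,"jar1",(120,180,200,250),8)
hsv=cv2.cvtColor(d["img"],cv2.COLOR_RGB2HSV)
print(hsv[200,285],hsv[248,280],hsv[206,160],hsv[226,148],hsv[245,150],hsv[230,100])
E
```

```text
[ 14 121 192] [ 20 121 201] [ 17  25 195] [14 56 50] [101  32 152] [ 99  33 101]
```

View pics/case1.png

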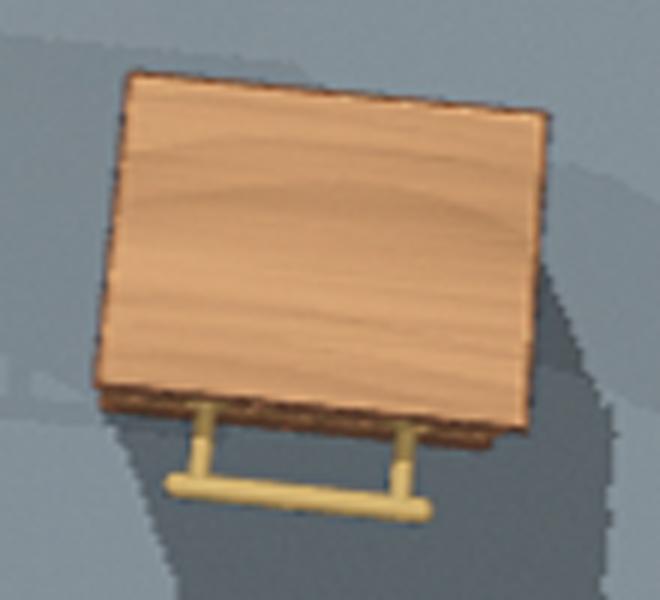

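View pics/jar1.png

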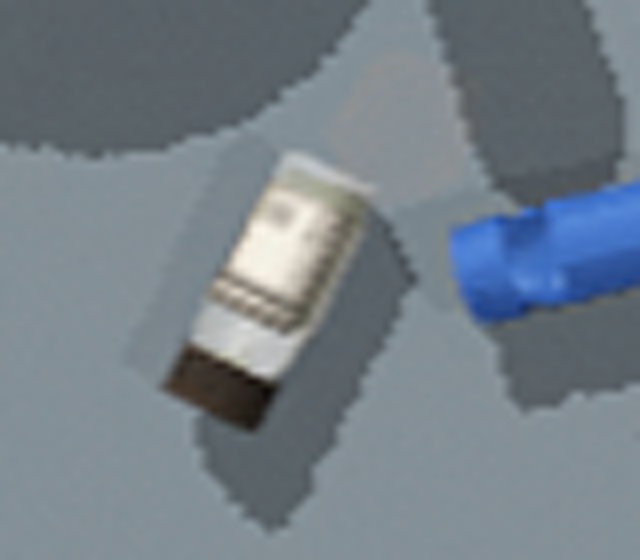

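```bash
python3 - <<'E'
from h import *
d=np.load("top0.npy",allow_pickle=True).item()
f=lambda L,x0,y0,s:np.array([[x0+(a+.5)/s-.5,y0+(b+.5)/s-.5] for a,b in L])
c=ray(d,f([(130,72),(548,113),(527,430),(97,385)],230,165,6),.127); print(c)
print("sizes",np.linalg.norm(c-np.roll(c,-1,0),axis=1))
h=ray(d,f([(167,485),(430,511)],230,165,6),.102); print(h, np.linalg.norm(h[0]-h[1]))
yaw1=np.arctan2(*( (c[0]+c[1]-c[2]-c[3])[[1,0]])); e=(h[0]-h[1]); yaw2=np.arctan2(-e[0],e[1]); e=c[0]-c[1]+c[3]-c[2]; yaw3=np.arctan2(-e[0],e[1])
print("yaw",yaw1,yaw2,yaw3,"centre",c.mean(0),"handle",h.mean(0))
j=ray(d,f([(285,152),(378,190),(163,388),(258,432)],120,180,8),.0205); print(j)
b=(j[0]+j[1])/2; t=(j[2]+j[3])/2; print("bottom",b,"cap",t,"len",np.linalg.norm(b-t),"dir",np.degrees(np.arctan2(*(b-t)[[1,0]])))
hsv=cv2.cvtColor(d["img"],cv2.COLOR_RGB2HSV)
# others
for n,p,z in[("honey",(171,155),.1),("tin",(199,154),.072),("blue1",(194,210),.02),("blue2",(216,254),.02),("nuts",(379,224),.143),("pink",(224,123),.02)]: print(n,ray(d,[p],z)[0])
E
```

```text
[[ 0.6365 -0.0731  0.127 ]
 [ 0.6188 -0.2742  0.127 ]
 [ 0.4672 -0.2612  0.127 ]
 [ 0.4852 -0.0602  0.127 ]]
sizes [0.2019 0.1522 0.2018 0.1518]
[[ 0.4404 -0.0936  0.102 ]
 [ 0.43   -0.2186  0.102 ]] 0.12546716532780444
yaw -0.08565219225955703 -0.08256065089184036 -0.0886559163804722 centre [ 0.5519 -0.1672  0.127 ] handle [ 0.4352 -0.1561  0.102 ]
[[0.5865 0.2338 0.0205]
 [0.5717 0.1957 0.0205]
 [0.4922 0.2751 0.0205]
 [0.4756 0.2365 0.0205]]
bottom [0.5791 0.2147 0.0205] cap [0.4839 0.2558 0.0205] len 0.1037344606948628 dir -23.31995506848707
honey [0.707  0.1713 0.1   ]
tin [0.7199 0.0917 0.072 ]
blue1 [0.5516 0.1083 0.02  ]
blue2 [0.4159 0.0338 0.02  ]
nuts [ 0.5022 -0.4292  0.143 ]
pink [0.844  0.0228 0.02  ]
```

Emit:
{"method": "send_rows", "body": {"commands": [[0.4,0,0,0,7.85],[0.4,0,0,0,7.85],[0.4,0,0,0,7.85],[0.4,0,0,0,7.85],[0.4,0,0,0,7.85],[0.4,0,0,0,7.85],[0.4,0,0,0,7.85],[0.4,0,0,0,7.85],[0.4,0,0,0,7.85],[0.4,0,0,0,7.85]], "force": 50}}

```text
clock: 1.2
ee_pos: [0.155, 0.5276, 0.2501]
eef_rot: [2.32, 2.118, -0.001]
force: [0.9, -0.2, 0.1]
opening: 0.0342
```

```bash
cat >> h.py <<'E'
from scipy.spatial.transform import Rotation as Ro
def st(target=None):
    s=bot.state(); R=Ro.from_rotvec(s["eef_rot"]).as_matrix()
    print("t",round(s["clock"],2),"pos",s["ee_pos"],"F",s["force"],"open",round(s["opening"],4),"yaw_y",np.degrees(np.arctan2(R[1,1],R[0,1])).round(2),"q",s["q"])
    if target is not None: print("tool delta cm",R.T@(np.array(target)-s["ee_pos"])*100)
    return s,R
E
python3 - <<'E'
from h import *
st([.4352,-.1565,.25])
E
```

```text
t 1.2 pos [0.155  0.5276 0.2501] F [ 0.9302 -0.2436  0.0631] open 0.0342 yaw_y -5.2 q [1.0697 0.3808 1.2977 0.     1.4636 1.1604]
tool delta cm [-65.5896  34.1019   0.0338]
```

Emit:
{"method": "send_rows", "body": {"commands": [[0.4,-3.28,1.705,0,0],[0.4,-3.28,1.705,0,0],[0.4,-3.28,1.705,0,0],[0.4,-3.28,1.705,0,0],[0.4,-3.28,1.705,0,0],[0.4,-3.28,1.705,0,0],[0.4,-3.28,1.705,0,0],[0.4,-3.28,1.705,0,0],[0.4,-3.28,1.705,0,0],[0.4,-3.28,1.705,0,0]]}}

```text
clock: 2.2
ee_pos: [0.2972, 0.185, 0.2504]
eef_rot: [2.313, 2.125, 0.0]
force: [0.3, -0.5, -0.1]
opening: 0.034
```

Emit:
{"method": "send_rows", "body": {"commands": [[0.4,-3.28,1.705,0,0],[0.4,-3.28,1.705,0,0],[0.4,-3.28,1.705,0,0],[0.4,-3.28,1.705,0,0],[0.4,-3.28,1.705,0,0],[0.4,-3.28,1.705,0,0],[0.4,-3.28,1.705,0,0],[0.4,-3.28,1.705,0,0],[0.4,-3.28,1.705,0,0],[0.4,-3.28,1.705,0,0]]}}

```text
clock: 3.2
ee_pos: [0.4394, -0.1565, 0.2502]
eef_rot: [-2.314, -2.124, -0.0]
force: [0.8, -0.4, 0.8]
opening: 0.0343
```

```bash
python3 - <<'E'
from h import *
st([.4352,-.1565,.102])
d=imaging.capture("wrist"); save(d,"w1",None,1.5)
print(proj(d,[[.4352,-.1565,.102],[.4352,-.1565,.11]]))
E
```

```text
t 3.2 pos [ 0.4394 -0.1565  0.2502] F [ 0.8284 -0.4146  0.7608] open 0.0343 yaw_y -4.9 q [-0.5968  0.234   1.5159  0.0001  1.3919 -0.5114]
tool delta cm [-0.042  -0.4117 14.8236]
[[250.211  181.8455]
 [250.1096 183.8685]]
```

View pics/w1.png

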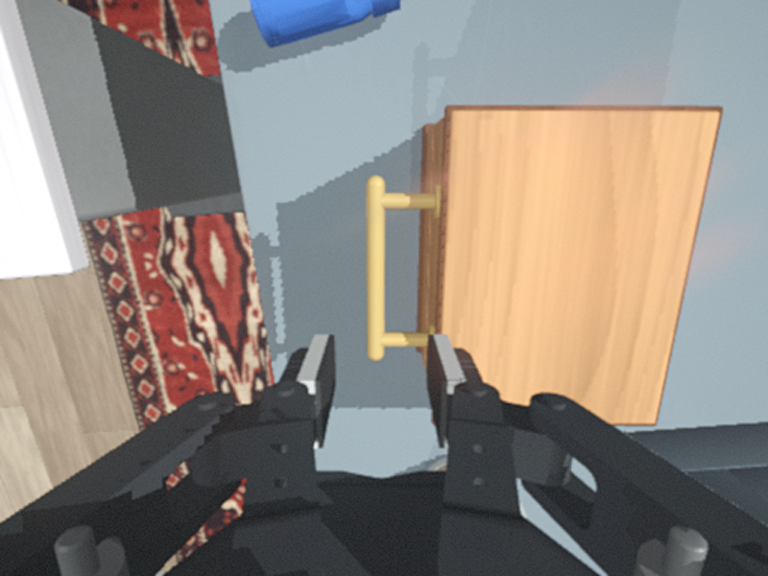

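The wrist view shows the handle's middle at (376,270), within 2 px of where it should project. I'll go straight down onto it.

Emit:
{"method": "send_rows", "body": {"commands": [[0.4,-0.04,-0.41,1,0],[0.4,0,0,2.3,0],[0.4,0,0,2.3,0],[0.4,0,0,2.3,0],[0.4,0,0,2.3,0],[0.4,0,0,1.6,0],[0.4,0,0,1.5,0],[0.4,0,0,1.5,0],[0.4,0,0,0,0]]}}

```text
clock: 4.15
ee_pos: [0.4349, -0.1548, 0.1014]
eef_rot: [-2.313, -2.124, 0.0]
force: [-0.5, -0.1, 1.9]
opening: 0.0341
```

Emit:
{"method": "send_rows", "body": {"commands": [[0,0,0,0,0],[0,0,0,0,0],[0,0,0,0,0],[0,0,0,0,0],[0,0,0,0,0],[0,0,0,0,0]], "force": 50}}

```text
clock: 4.75
ee_pos: [0.4356, -0.1551, 0.1026]
eef_rot: [2.313, 2.124, 0.002]
force: [5.3, 1.5, -2.3]
opening: 0.01
```

```bash
python3 - <<'E'
from h import *
st([.4352,-.1565,.102])
R,a0=.1997,np.arctan2(.055,-.192)
prev=np.array([-.192,.055])
for i in range(1,31):
    a=a0-i*.05; p=R*np.array([np.cos(a),np.sin(a)]); print(round(i*.05,2),((p-prev)*100).round(2), (p*1000).round()); prev=p
E
```

```text
t 4.75 pos [ 0.4356 -0.1551  0.1026] F [ 5.2819  1.4875 -2.2561] open 0.01 yaw_y -4.88 q [-0.5993  0.4092  1.7558  0.0008  0.9748 -0.5145]
tool delta cm [-0.1461 -0.0267  0.0609]
0.05 [0.3  0.95] [-189.   65.]
0.1 [0.35 0.94] [-186.   74.]
0.15 [0.39 0.92] [-182.   83.]
0.2 [0.44 0.9 ] [-177.   92.]
0.25 [0.48 0.87] [-172.  101.]
0.3 [0.53 0.85] [-167.  109.]
0.35 [0.57 0.82] [-161.  117.]
0.4 [0.61 0.79] [-155.  125.]
0.45 [0.65 0.76] [-149.  133.]
0.5 [0.68 0.73] [-142.  140.]
0.55 [0.72 0.69] [-135.  147.]
0.6 [0.75 0.66] [-127.  154.]
0.65 [0.78 0.62] [-120.  160.]
0.7 [0.81 0.58] [-111.  166.]
0.75 [0.84 0.54] [-103.  171.]
0.8 [0.87 0.49] [-94. 176.]
0.85 [0.89 0.45] [-85. 181.]
0.9 [0.91 0.4 ] [-76. 185.]
0.95 [0.93 0.36] [-67. 188.]
1.0 [0.95 0.31] [-57. 191.]
1.05 [0.96 0.26] [-48. 194.]
1.1 [0.98 0.21] [-38. 196.]
1.15 [0.98 0.17] [-28. 198.]
1.2 [0.99 0.12] [-18. 199.]
1.25 [1.   0.07] [ -8. 200.]
1.3 [1.   0.02] [  2. 200.]
1.35 [ 1.   -0.03] [ 12. 199.]
1.4 [ 0.99 -0.08] [ 22. 199.]
1.45 [ 0.99 -0.13] [ 31. 197.]
1.5 [ 0.98 -0.18] [ 41. 195.]
```

Emit:
{"method": "send_rows", "body": {"commands": [[0,0,0.3,-0.95,0],[0,0,0.35,-0.94,0],[0,0,0.39,-0.92,0],[0,0,0.44,-0.9,0],[0,0,0.48,-0.87,0],[0,0,0.53,-0.85,0]]}}

```text
clock: 5.35
ee_pos: [0.4595, -0.1571, 0.1571]
eef_rot: [-2.313, -2.124, 0.002]
force: [-1.2, -2.3, -3.1]
opening: 0.0103
```

Emit:
{"method": "send_rows", "body": {"commands": [[0,0,0.57,-0.82,0],[0,0,0.61,-0.79,0],[0,0,0.65,-0.76,0],[0,0,0.68,-0.73,0],[0,0,0.72,-0.69,0],[0,0,0.75,-0.66,0],[0,0,0.78,-0.62,0]]}}

```text
clock: 6.05
ee_pos: [0.5056, -0.1613, 0.2092]
eef_rot: [-2.312, -2.123, 0.006]
force: [-13.6, -1.4, 11.7]
opening: 0.01
```

```bash
python3 - <<'E'
from h import *
st()
d=imaging.capture("scene"); save(d,"s2",(180,130,360,280),4)
E
```

```text
t 6.05 pos [ 0.5056 -0.1613  0.2092] F [-13.5699  -1.3612  11.724 ] open 0.01 yaw_y -4.88 q [-0.5306  0.3829  1.4191 -0.0031  1.3429 -0.4447]
```

View pics/s2.png

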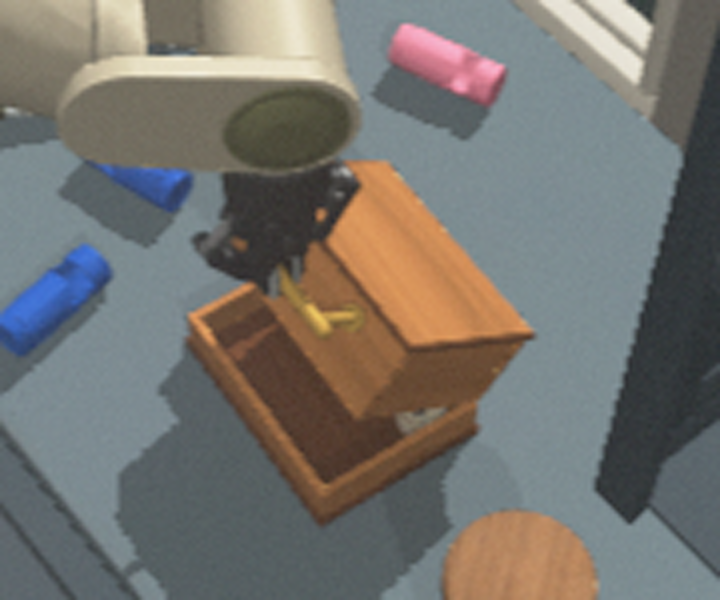

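The lid is about 0.65 rad open and the handle is held. I'll continue the arc, shifted about 1.5 mm outward to ease the radial force.

Emit:
{"method": "send_rows", "body": {"commands": [[0,0,0.75,-0.64,0],[0,0,0.78,-0.6,0],[0,0,0.83,-0.53,0],[0,0,0.89,-0.45,0],[0,0,0.91,-0.4,0],[0,0,0.93,-0.36,0]]}}

```text
clock: 6.7
ee_pos: [0.5579, -0.1659, 0.2391]
eef_rot: [2.313, 2.124, -0.002]
force: [-5.5, -2.2, 6.6]
opening: 0.01
```

Emit:
{"method": "send_rows", "body": {"commands": [[0,0,0.95,-0.33,0],[0,0,0.96,-0.28,0],[0,0,0.98,-0.23,0],[0,0,0.98,-0.19,0],[0,0,0.99,-0.14,0],[0,0,1.0,-0.07,0],[0,0,1.0,-0.02,0]]}}

```text
clock: 7.4
ee_pos: [0.6265, -0.1717, 0.2511]
eef_rot: [2.314, 2.123, -0.001]
force: [-1.8, -2.8, 3.3]
opening: 0.0099
```

Emit:
{"method": "send_rows", "body": {"commands": [[0,0,1.0,0.03,0],[0,0,0.99,0.08,0],[0,0,0.99,0.13,0],[0,0,0.98,0.18,0]]}}

```text
clock: 7.8
ee_pos: [0.6661, -0.1752, 0.2467]
eef_rot: [2.314, 2.123, -0.001]
force: [-1.5, -3.0, 3.8]
opening: 0.01
```

```bash
python3 - <<'E'
from h import *
st()
d=imaging.capture("scene"); save(d,"s3",(180,130,360,280),4)
E
```

```text
t 7.8 pos [ 0.6661 -0.1752  0.2467] F [-1.5108 -2.9666  3.803 ] open 0.01 yaw_y -4.91 q [-0.4282  0.6399  0.8539 -0.001   1.6467 -0.3426]
```

View pics/s3.png

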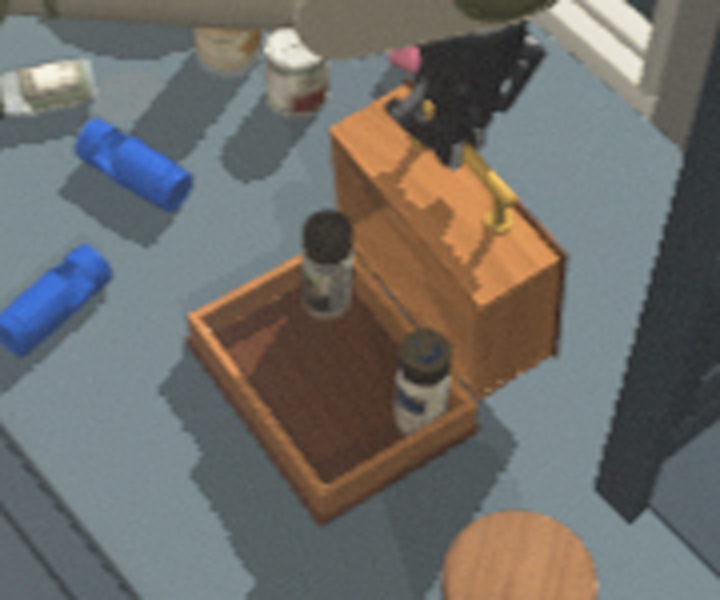

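Emit:
{"method": "send_rows", "body": {"commands": [[0,0,0.97,0.23,0],[0,0,0.95,0.28,0],[0,0,0.94,0.33,0],[0,0,0.92,0.37,0],[0,0,0.9,0.42,0],[0,0,0.8,0.42,0]]}}

```text
clock: 8.45
ee_pos: [0.7204, -0.18, 0.2254]
eef_rot: [2.314, 2.124, -0.001]
force: [-3.1, -4.6, -4.5]
opening: 0.0099
```

```bash
python3 - <<'E'
from h import *
st()
E
```

```text
t 8.45 pos [ 0.7204 -0.18    0.2254] F [-3.0675 -4.6296 -4.5307] open 0.0099 yaw_y -4.92 q [-0.4034  0.764   0.6695 -0.0011  1.7079 -0.3176]
```

Now let go gently and rise.

Emit:
{"method": "send_rows", "body": {"commands": [[0.4,0,0,0,0],[0.4,0,0,0,0],[0.4,0,0,0,0],[0.4,0,0,0,0],[0.4,0,0,-1.5,0],[0.4,0,0,-2,0],[0.4,0,0,-2,0],[0.4,0,0,-1.5,0]]}}

```text
clock: 9.25
ee_pos: [0.7201, -0.1791, 0.297]
eef_rot: [2.313, 2.124, 0.001]
force: [0.1, -0.4, 0.2]
opening: 0.0344
```

```bash
python3 - <<'E'
from h import *
st()
d=imaging.capture("scene"); save(d,"s4",(180,130,360,280),4)
j=np.array([.5791,.2147]);c=np.array([.4839,.2558]);u=(j-c)/np.linalg.norm(j-c)
g=c+u*.022; print("grasp",g)
E
```

```text
t 9.25 pos [ 0.7201 -0.1791  0.297 ] F [ 0.0781 -0.4021  0.1633] open 0.0344 yaw_y -4.86 q [-0.4028  0.7521  0.497   0.0001  1.8909 -0.3179]
grasp [0.5041 0.2471]
```

View pics/s4.png

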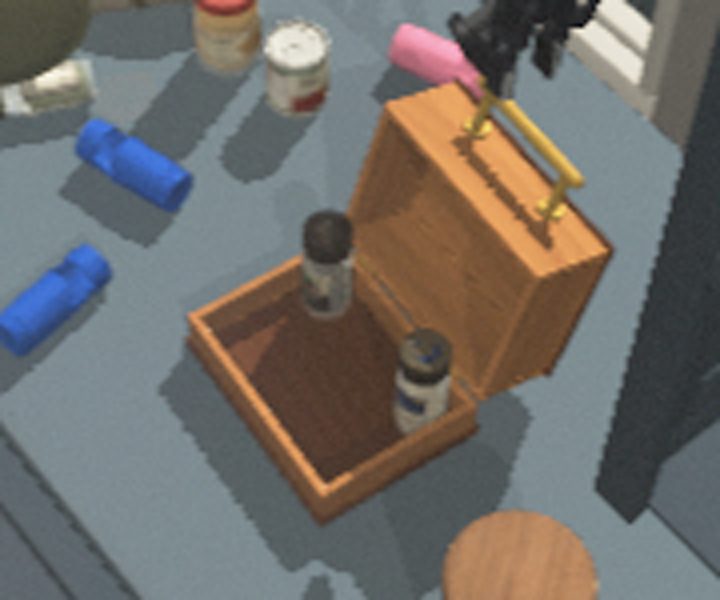

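The lid leans on its stop and the gripper is free. Next is the jar, which I'll grip at the cap.

Emit:
{"method": "send_rows", "body": {"commands": [[0.8,2.92,-1.857,0,0],[0.8,2.92,-1.857,0,0],[0.8,2.92,-1.857,0,0],[0.8,2.92,-1.857,0,0],[0.8,2.92,-1.857,0,0],[0.8,2.92,-1.857,0,0],[0.8,2.92,-1.857,0,0]]}}

```text
clock: 10.0
ee_pos: [0.6069, 0.0366, 0.2949]
eef_rot: [-2.314, -2.125, 0.0]
force: [0.3, 1.2, -0.1]
opening: 0.0686
```

Emit:
{"method": "send_rows", "body": {"commands": [[0.8,2.92,-1.857,0,0],[0.8,2.92,-1.857,0,0],[0.8,2.92,-1.857,0,0],[0.8,2.92,-1.857,0,0],[0.8,2.92,-1.857,0,0],[0.8,2.92,-1.857,0,0],[0.8,2.92,-1.857,0,0]]}}

```text
clock: 10.7
ee_pos: [0.4947, 0.2512, 0.2949]
eef_rot: [-2.314, -2.125, 0.0]
force: [1.0, -0.3, -0.0]
opening: 0.0682
```

Emit:
{"method": "send_rows", "body": {"commands": [[0.8,0,0,0,-7.95],[0.8,0,0,0,-7.95],[0.8,0,0,0,-7.95],[0.8,0,0,0,-7.95],[0.8,0,0,0,-7.95],[0.8,0,0,0,-7.95],[0.8,0,0,0,-7.95],[0.8,0,0,0,-7.95],[0.8,0,0,0,-7.95],[0.8,0,0,0,0]]}}

```text
clock: 11.7
ee_pos: [0.4956, 0.25, 0.2949]
eef_rot: [-0.633, -3.077, 0.0]
force: [0.1, -0.7, -0.3]
opening: 0.0682
```

```bash
python3 - <<'E'
from h import *
st([.4957,.2507,.024])
d=imaging.capture("wrist"); save(d,"w2",None,1.5)
print(proj(d,[[.4839,.2558,.0205],[.5791,.2147,.0205]])*1.5)
E
```

```text
t 11.7 pos [0.4956 0.25   0.2949] F [ 0.1244 -0.6908 -0.3264] open 0.0682 yaw_y 66.75 q [ 0.2539  0.3627  1.1963  0.0001  1.5828 -0.911 ]
tool delta cm [ 0.0123  0.0687 27.0881]
[[381.2785 227.1474]
 [381.0056 328.3967]]
```

View pics/w2.png

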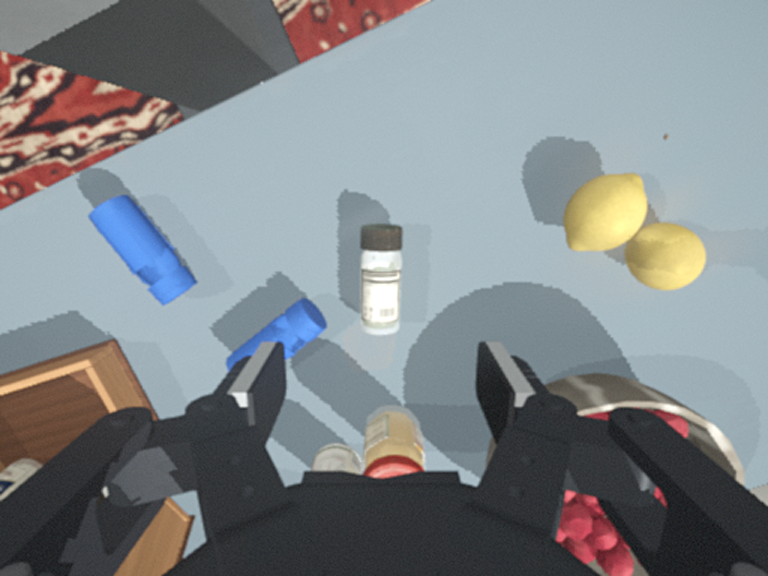

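The wrist view shows the jar aligned between the jaws, cap at (381,236) and bottom at (381,330), with the blue one clear to its left. Descending.

Emit:
{"method": "send_rows", "body": {"commands": [[0.8,0.01,0.07,3.2,0],[0.8,0,0,3.2,0],[0.8,0,0,3.2,0],[0.8,0,0,3.2,0],[0.8,0,0,3.2,0],[0.8,0,0,3.2,0],[0.8,0,0,3.2,0],[0.8,0,0,2.4,0],[0.8,0,0,1.4,0],[0.8,0,0,0.9,0]]}}

```text
clock: 12.75
ee_pos: [0.4957, 0.2507, 0.0229]
eef_rot: [-0.64, -3.074, 0.001]
force: [0.2, 0.4, 0.1]
opening: 0.0683
```

Emit:
{"method": "send_rows", "body": {"commands": [[0,0,0,0,0],[0,0,0,0,0],[0,0,0,0,0],[0,0,0,0,0],[0,0,0,0,0],[0,0,0,0,0]], "force": 20}}

```text
clock: 13.35
ee_pos: [0.4965, 0.2509, 0.0247]
eef_rot: [0.635, 3.076, 0.001]
force: [-0.3, -0.0, 5.6]
opening: 0.0404
```

Emit:
{"method": "send_rows", "body": {"commands": [[0,0,0,-1.5,0],[0,0,0,-1.5,0],[0,0,0,-1.5,0],[0,0,0,-1.5,0],[0,0,0,-1.5,0],[0,0,0,-1.5,0],[0,0,0,-1,0],[0,0,0,0,0]]}}

```text
clock: 14.15
ee_pos: [0.4966, 0.2509, 0.125]
eef_rot: [0.635, 3.075, 0.001]
force: [0.5, -0.0, -2.2]
opening: 0.0404
```

```bash
python3 - <<'E'
from h import *
st()
d=imaging.capture("wrist"); save(d,"w3",None,1.5)
d=imaging.capture("scene"); save(d,"s5",(140,90,300,210),4)
E
```

```text
t 14.15 pos [0.4966 0.2509 0.125 ] F [ 0.4783 -0.0166 -2.2444] open 0.0404 yaw_y 66.67 q [ 0.255   0.5119  1.4708  0.      1.1568 -0.9086]
```

View pics/w3.png

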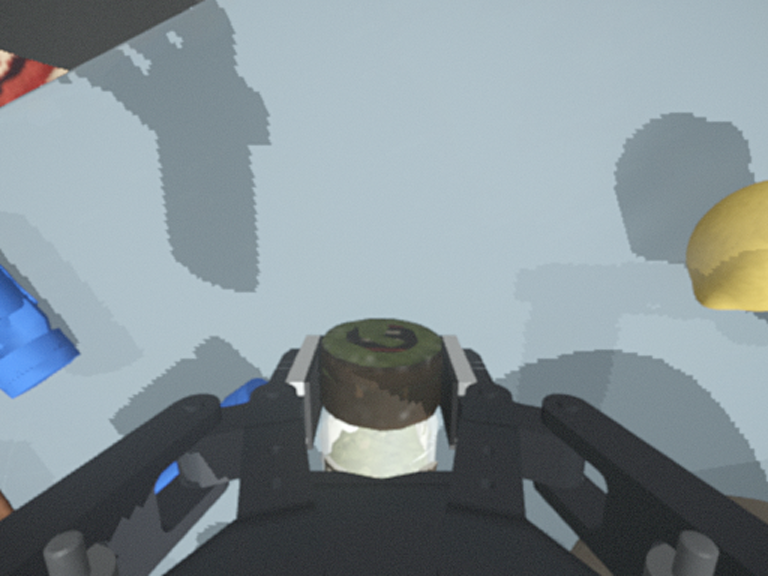

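View pics/s5.png

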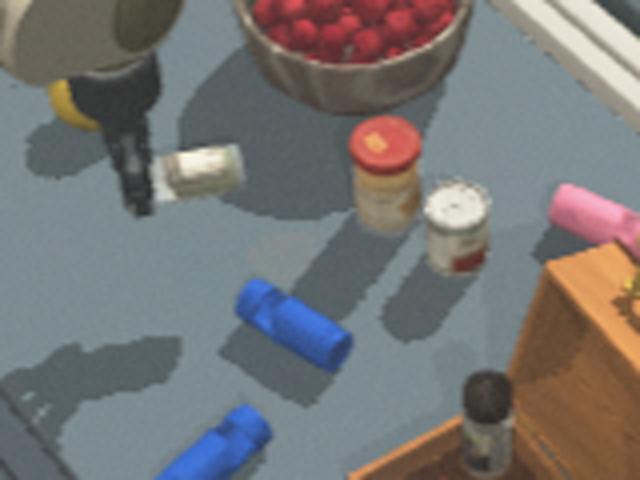

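The jar is held by the cap but stays level, because pad friction stops it swinging. I'll go low and ease the grip in very small steps so its weight turns it.

Emit:
{"method": "send_rows", "body": {"commands": [[0,0,0,2,0],[0,0,0,2,0],[0,0,0,1.5,0],[0.46,0,0,0,0],[0.465,0,0,0,0],[0.47,0,0,0,0],[0.472,0,0,0,0],[0.474,0,0,0,0]], "force": 20}}

```text
clock: 15.05
ee_pos: [0.4964, 0.2508, 0.0696]
eef_rot: [0.635, 3.076, 0.001]
force: [1.1, 0.0, -1.2]
opening: 0.0402
```

```bash
python3 - <<'E'
from h import *
st()
d=imaging.capture("scene"); save(d,"s6",(140,90,300,210),4)
E
```

```text
t 15.05 pos [0.4964 0.2508 0.0696] F [ 1.0802  0.0012 -1.1666] open 0.0402 yaw_y 66.68 q [ 0.255   0.5851  1.5301 -0.      1.0254 -0.9087]
```

View pics/s6.png

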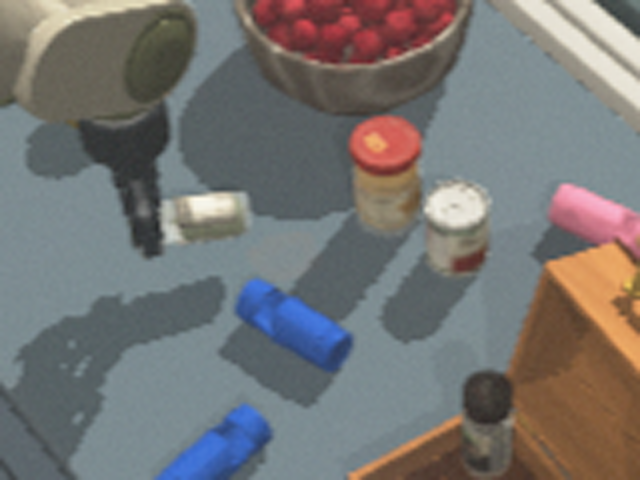

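Emit:
{"method": "send_rows", "body": {"commands": [[0.475,0,0,0,0],[0.476,0,0,0,0],[0.477,0,0,0,0]]}}

```text
clock: 15.4
ee_pos: [0.4963, 0.2508, 0.0691]
eef_rot: [0.635, 3.077, 0.0]
force: [0.1, -0.5, -1.1]
opening: 0.0406
```

```bash
python3 - <<'E'
from h import *
st()
d=imaging.capture("scene"); save(d,"s7",(140,90,300,210),4)
E
```

```text
t 15.4 pos [0.4963 0.2508 0.0691] F [ 0.1181 -0.5095 -1.0552] open 0.0406 yaw_y 66.68 q [ 0.255   0.5858  1.5304  0.      1.0252 -0.9087]
```

View pics/s7.png

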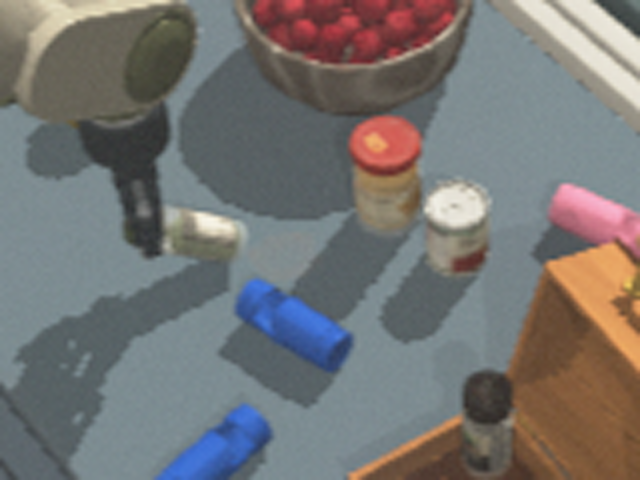

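It turns in the grip without dropping. I'll raise while it keeps swinging.

Emit:
{"method": "send_rows", "body": {"commands": [[0.477,0,0,-0.5,0],[0.477,0,0,-0.5,0],[0.477,0,0,-0.5,0],[0.477,0,0,-0.5,0],[0.477,0,0,-0.5,0],[0.477,0,0,-0.5,0],[0.477,0,0,0,0]]}}

```text
clock: 16.15
ee_pos: [0.4965, 0.2509, 0.0999]
eef_rot: [0.635, 3.075, 0.001]
force: [0.6, -0.2, -0.9]
opening: 0.0408
```

```bash
python3 - <<'E'
from h import *
st()
d=imaging.capture("scene"); save(d,"s8",(140,90,300,210),4)
E
```

```text
t 16.15 pos [0.4965 0.2509 0.0999] F [ 0.6366 -0.2442 -0.887 ] open 0.0408 yaw_y 66.68 q [ 0.2551  0.5438  1.4994  0.      1.0969 -0.9087]
```

View pics/s8.png

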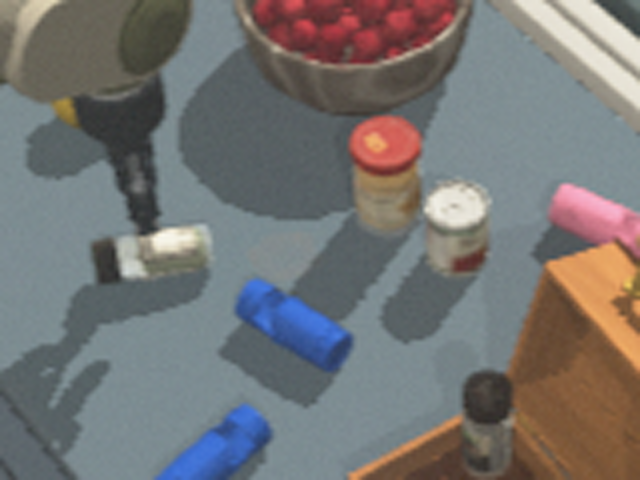

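It slipped out and lies on the worktop again, still in the clear. I'll lift away and find it again.

Emit:
{"method": "send_rows", "body": {"commands": [[0.8,0,0,-2,0],[0.8,0,0,-3,0],[0.8,-3,0,-3,0],[0.8,-3,0,-3,0],[0.8,0,0,-3,0],[0.8,0,0,-3,0],[0.8,0,0,0,0]]}}

```text
clock: 16.9
ee_pos: [0.5525, 0.2271, 0.2729]
eef_rot: [0.634, 3.07, 0.004]
force: [-1.0, 0.3, 0.6]
opening: 0.0684
```

```bash
python3 - <<'E'
from h import *
st()
d=imaging.capture("wrist"); save(d,"w4",None,1.5); np.save("w4.npy",d,allow_pickle=True)
d=imaging.capture("top"); save(d,"t4",(110,170,210,245),8); np.save("t4.npy",d,allow_pickle=True)
E
```

```text
t 16.9 pos [0.5525 0.2271 0.2729] F [-0.95    0.3357  0.5511] open 0.0684 yaw_y 66.67 q [ 0.1921  0.4487  1.121  -0.      1.5646 -0.9715]
```

View pics/w4.png

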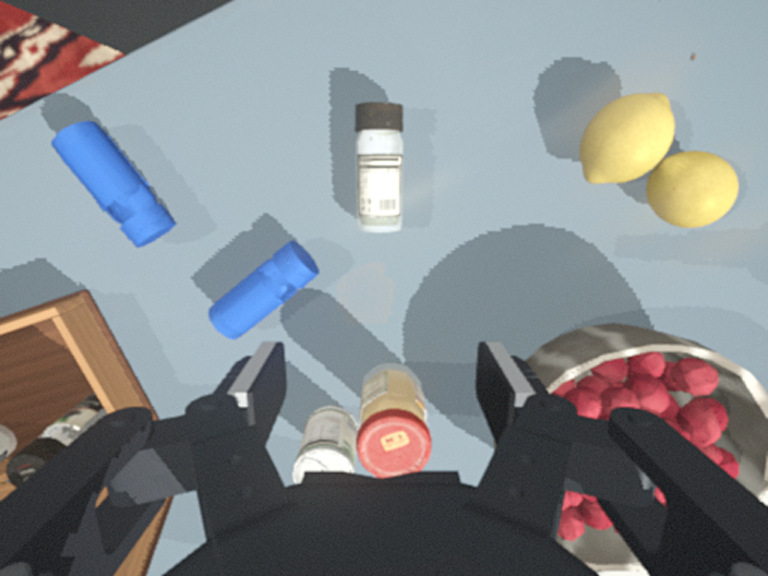

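View pics/t4.png

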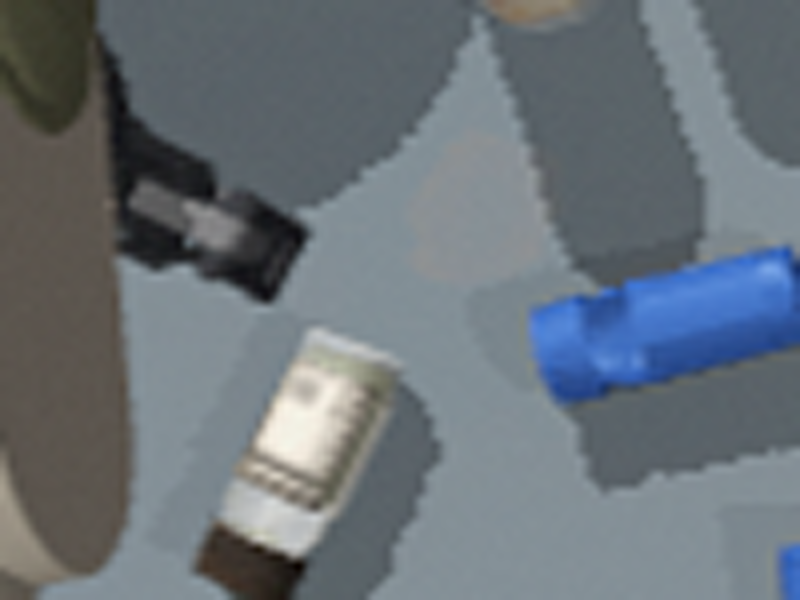

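```bash
python3 - <<'E'
from h import *
d=np.load("w4.npy",allow_pickle=True).item()
p=ray(d,np.array([[379,104],[380,227]])/1.5-.17,.0205); c,b=p; print(p,np.linalg.norm(c-b),np.degrees(np.arctan2(*(b-c)[[1,0]])))
u=(b-c)/np.linalg.norm(b-c)
g=c+u*.013; g[2]=.024; print(g); st(g)
E
```

```text
[[0.4442 0.2733 0.0205]
 [0.5388 0.2333 0.0205]] 0.10272592003250434 -22.87469989258826
[0.4562 0.2682 0.024 ]
t 17.0 pos [0.5512 0.227  0.2688] F [ 1.1554 -0.7152  0.0104] open 0.0682 yaw_y 66.68 q [ 0.1923  0.4518  1.1277 -0.      1.5621 -0.9714]
tool delta cm [10.3543  0.0216 24.4784]
```

Emit:
{"method": "send_rows", "body": {"commands": [[0.8,3.45,0,0,0],[0.8,3.45,0,1,0],[0.8,3.45,0,3.2,0],[0.8,0,0,3.2,0],[0.8,0,0,3.2,0],[0.8,0,0,3.2,0],[0.8,0,0,3.2,0],[0.8,0,0,3.2,0],[0.8,0,0,2.8,0],[0.8,0,0,1.4,0]]}}

```text
clock: 18.0
ee_pos: [0.4541, 0.2673, 0.0216]
eef_rot: [-0.634, -3.071, 0.005]
force: [1.1, 0.4, -0.1]
opening: 0.0684
```

Emit:
{"method": "send_rows", "body": {"commands": [[0,0,0,0,0],[0,0,0,0,0],[0,0,0,0,0],[0,0,0,0,0],[0,0,0,0,0],[0,0,0,0,0]], "force": 20}}

```text
clock: 18.6
ee_pos: [0.4563, 0.268, 0.0254]
eef_rot: [0.635, 3.076, 0.0]
force: [0.4, 0.9, -1.5]
opening: 0.0402
```

```bash
python3 - <<'E'
from h import *
st()
E
```

```text
t 18.6 pos [0.4563 0.268  0.0254] F [ 0.3883  0.8594 -1.4868] open 0.0402 yaw_y 66.68 q [ 0.3072  0.6197  1.6446 -0.      0.8766 -0.8565]
```

Emit:
{"method": "send_rows", "body": {"commands": [[0,0,0,-2,0],[0,0,0,-2,0],[0.47,0,0,-1.3,0],[0.472,0,0,0,0],[0.474,0,0,0,0],[0.475,0,0,0,0],[0.476,0,0,0,0],[0.477,0,0,0,0],[0,0,0,0,0],[0,0,0,0,0]]}}

```text
clock: 19.6
ee_pos: [0.4563, 0.268, 0.0779]
eef_rot: [-0.635, -3.077, 0.0]
force: [-0.7, -0.5, -1.8]
opening: 0.0398
```

```bash
python3 - <<'E'
from h import *
st()
d=imaging.capture("scene"); save(d,"s9",(120,90,280,210),4)
E
```

```text
t 19.6 pos [0.4563 0.268  0.0779] F [-0.6621 -0.5436 -1.7673] open 0.0398 yaw_y 66.68 q [ 0.3072  0.5377  1.599  -0.      1.0051 -0.8565]
```

View pics/s9.png

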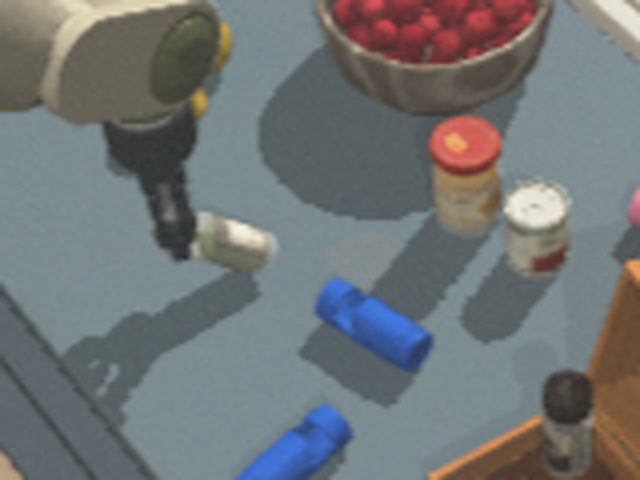

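About 30° turned. Raise and repeat.

Emit:
{"method": "send_rows", "body": {"commands": [[0,0,0,-1.5,0],[0,0,0,-1.5,0],[0.472,0,0,0,0],[0.474,0,0,0,0],[0.475,0,0,0,0],[0.476,0,0,0,0],[0.477,0,0,0,0],[0,0,0,0,0],[0,0,0,0,0]]}}

```text
clock: 20.55
ee_pos: [0.4562, 0.268, 0.1079]
eef_rot: [-0.635, -3.077, 0.0]
force: [-0.4, 0.8, -0.4]
opening: 0.0405
```

```bash
python3 - <<'E'
from h import *
st()
d=imaging.capture("scene"); save(d,"s10",(120,90,280,210),4)
d=imaging.capture("wrist"); save(d,"w10",None,1.5)
E
```

```text
t 20.55 pos [0.4562 0.268  0.1079] F [-0.3896  0.7706 -0.4413] open 0.0405 yaw_y 66.67 q [ 0.3072  0.4952  1.5669  0.      1.0797 -0.8565]
```

View pics/s10.png

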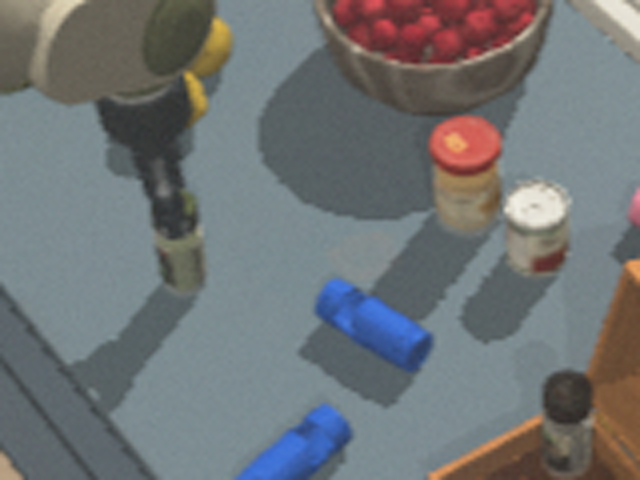

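View pics/w10.png

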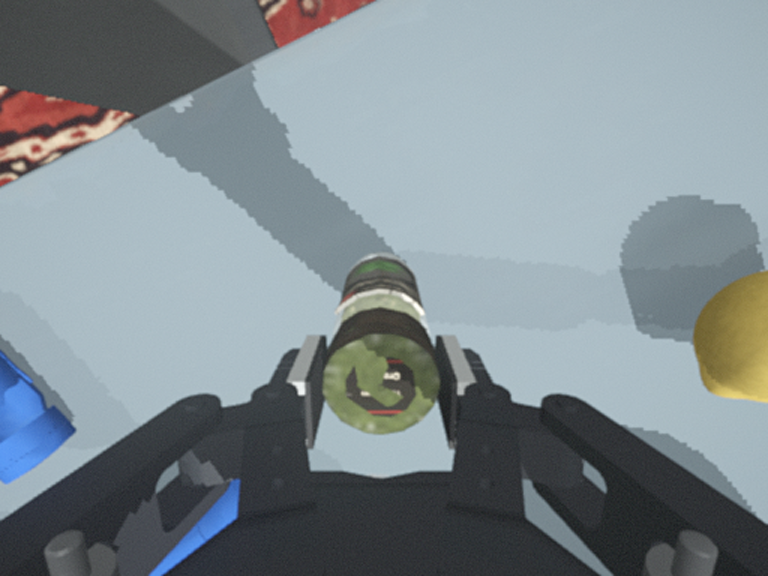

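```bash
python3 - <<'E'
from h import *
s,R=st()
w=imaging.capture("wrist"); sc=imaging.capture("scene")
p=s["ee_pos"]; tx=R[:,0]
for deg in(-30,-20,-10,0,10,20):
    a=np.radians(deg); ax=np.array([0,0,1.])*np.cos(a)+tx*np.sin(a)   # up axis, + = cap toward tool x
    n=tx*np.cos(a)-np.array([0,0,1.])*np.sin(a)
    top=p+ax*.013; bot=top-ax*.105
    ring=lambda c:[c+.0205*n,c-.0205*n]
    print(deg,"wrist rows top",(proj(w,ring(top))[:,1]*1.5).round(),"bot",(proj(w,ring(bot))[:,1]*1.5).round(),"scene bot",((proj(sc,[bot])-[120,90])*4).round(), "z",(bot[2]-.0205*abs(np.sin(a))).round(4))
E
```

```text
t 20.65 pos [0.4562 0.268  0.1079] F [-0.3535  0.7737 -1.4102] open 0.0398 yaw_y 66.68 q [ 0.3072  0.4951  1.5669  0.      1.0798 -0.8565]
-30 wrist rows top [389. 451.] bot [179. 248.] scene bot [[129. 268.]] z 0.018
-20 wrist rows top [373. 458.] bot [206. 276.] scene bot [[147. 269.]] z 0.0145
-10 wrist rows top [358. 463.] bot [234. 305.] scene bot [[165. 269.]] z 0.0138
0 wrist rows top [344. 466.] bot [262. 334.] scene bot [[183. 266.]] z 0.0159
10 wrist rows top [333. 466.] bot [290. 364.] scene bot [[200. 261.]] z 0.0138
20 wrist rows top [324. 464.] bot [319. 395.] scene bot [[216. 255.]] z 0.0145
```

```bash
python3 - <<'E'
from h import *
s,R=st()
w=imaging.capture("wrist"); sc=imaging.capture("scene")
p=s["ee_pos"]; tx=R[:,0]; ty=R[:,1]
from scipy.optimize import least_squares
def pts(v):
    a,d,o=v; ax=np.array([0,0,1.])*np.cos(a)+tx*np.sin(a); n=tx*np.cos(a)-np.array([0,0,1.])*np.sin(a)
    top=p+ax*(.013-d)+tx*o; bot=top-ax*.105
    r1=proj(w,[top+.0205*n,top-.0205*n])[:,1]*1.5; r2=proj(w,[bot+.0205*n])[:,1]*1.5
    wd=np.ptp(proj(w,[top+.0205*ty,top-.0205*ty])[:,0])*1.5
    return np.r_[r1,r2,wd],bot
f=lambda v:pts(v)[0]-[334,433,255,116]
for x0 in([0,0,0],[.2,.005,0]):
    r=least_squares(f,x0,x_scale=[.1,.01,.01]); print(np.degrees(r.x[0]),r.x[1:]*1000,r.fun,pts(r.x)[1],(proj(sc,pts(r.x)[1])-[120,90])*4)
E
```

```text
t 20.75 pos [0.4562 0.268  0.108 ] F [ 0.5728  0.1492 -1.4101] open 0.0398 yaw_y 66.68 q [ 0.3072  0.495   1.5668 -0.      1.0798 -0.8565]
-2.878155314113649 [23.3945 -6.584 ] [-0.552   0.7668 -0.2554 -0.7462] [ 0.457   0.2677 -0.0073] [[187.5734 281.6566]]
-2.878155383600508 [23.3945 -6.584 ] [-0.552   0.7668 -0.2554 -0.7462] [ 0.457   0.2677 -0.0073] [[187.5734 281.6566]]
```

The fit from the wrist view puts the jar upright (tilt about 3°) with its bottom at worktop height, so it has slid down to stand. I'll open, go lower and regrip firmly.

Emit:
{"method": "send_rows", "body": {"commands": [[0.5,0,0,0,0],[0.55,0,0,0,0],[0.65,0,0,0,0],[0.7,0,0,0,0]]}}

```text
clock: 21.25
ee_pos: [0.4563, 0.268, 0.1081]
eef_rot: [0.635, 3.076, 0.0]
force: [0.1, -0.2, -0.3]
opening: 0.0597
```

```bash
python3 - <<'E'
from h import *
st()
d=imaging.capture("scene"); save(d,"s11",(120,90,280,210),4)
d=imaging.capture("wrist"); save(d,"w11",None,1.5)
E
```

```text
t 21.25 pos [0.4563 0.268  0.1081] F [ 0.0642 -0.1749 -0.3478] open 0.0597 yaw_y 66.67 q [ 0.3072  0.4948  1.5667 -0.      1.0798 -0.8565]
```

View pics/s11.png

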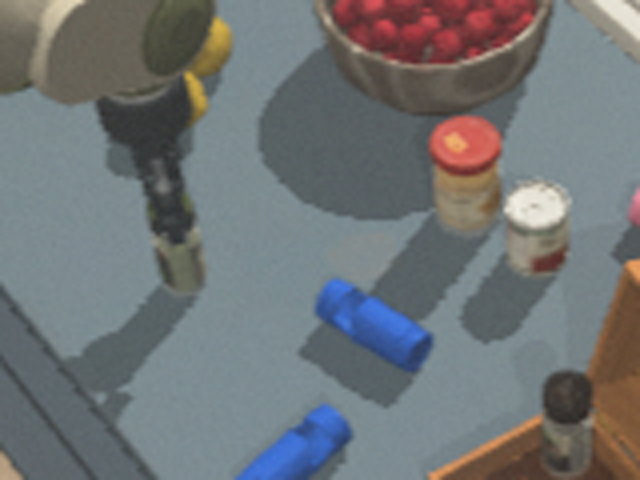

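View pics/w11.png

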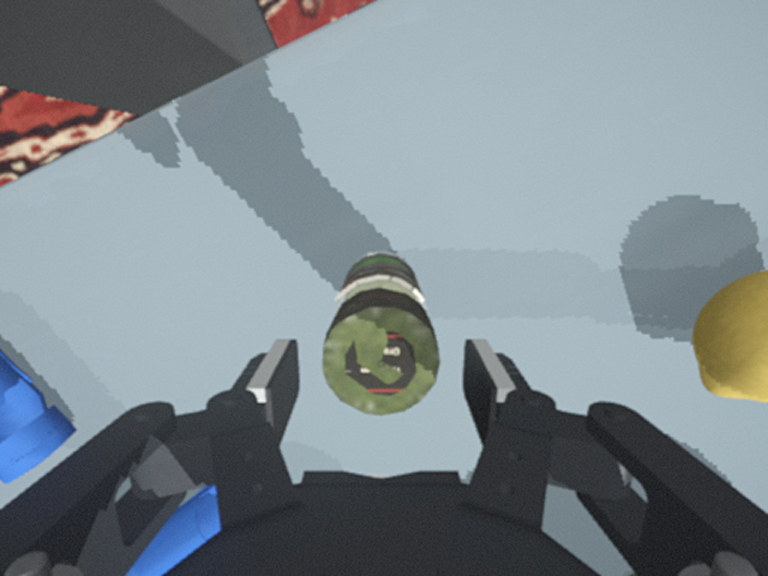

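The jar stands free and upright. Next I'll centre on its cap and regrip lower.

```bash
python3 - <<'E'
from h import *
w=imaging.capture("wrist")
p=ray(w,np.array([[381,360.5]])/1.5-.17,.105)[0]; print(p)
p[2]=.078; st(p)
E
```

```text
[0.4493 0.2709 0.105 ]
t 21.4 pos [0.4563 0.268  0.1081] F [-0.0571  0.3445  0.1025] open 0.0597 yaw_y 66.68 q [ 0.3072  0.4949  1.5667 -0.      1.0799 -0.8566]
tool delta cm [ 0.7554 -0.0083  3.0061]
```

Emit:
{"method": "send_rows", "body": {"commands": [[0.7,0.75,0,0,0],[0.7,0,0,1,0],[0.7,0,0,1,0],[0.7,0,0,1,0],[0,0,0,0,0],[0,0,0,0,0],[0,0,0,0,0],[0,0,0,0,0],[0,0,0,0,0],[0,0,0,0,0]], "force": 50}}

```text
clock: 22.4
ee_pos: [0.4494, 0.271, 0.0782]
eef_rot: [0.635, 3.077, 0.0]
force: [1.0, 0.1, -1.5]
opening: 0.0399
```

Emit:
{"method": "send_rows", "body": {"commands": [[0,0,0,-1.5,0],[0,0,0,-2.5,0],[0,0,0,-2.5,0],[0,0,0,-2.5,0],[0,0,0,-2.5,0],[0,0,0,-2.5,0],[0,0,0,-2,0],[0,0,0,0,0]]}}

```text
clock: 23.2
ee_pos: [0.4501, 0.2713, 0.2404]
eef_rot: [0.634, 3.072, 0.004]
force: [0.8, -0.8, -1.0]
opening: 0.0397
```

```bash
python3 - <<'E'
from h import *
c=np.array([.5519,-.1672]); y=-.0857
x=np.array([np.cos(y),np.sin(y)]); f=c-.022*x; print("floor",f)
st([f[0],f[1],.25])
d=imaging.capture("scene"); save(d,"s12",(100,70,280,205),4)
d=imaging.capture("wrist"); save(d,"w12",None,1.5)
E
```

```text
floor [ 0.53   -0.1653]
t 23.2 pos [0.4501 0.2713 0.2404] F [ 0.8125 -0.8201 -0.9554] open 0.0397 yaw_y 66.68 q [ 0.3169  0.3433  1.3856  0.      1.4074 -0.8469]
tool delta cm [-24.623  -36.9264  -0.9906]
```

View pics/s12.png

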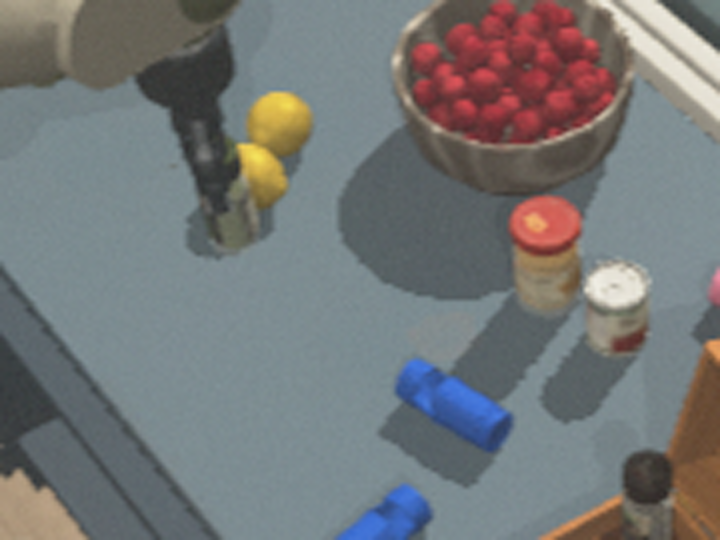

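View pics/w12.png

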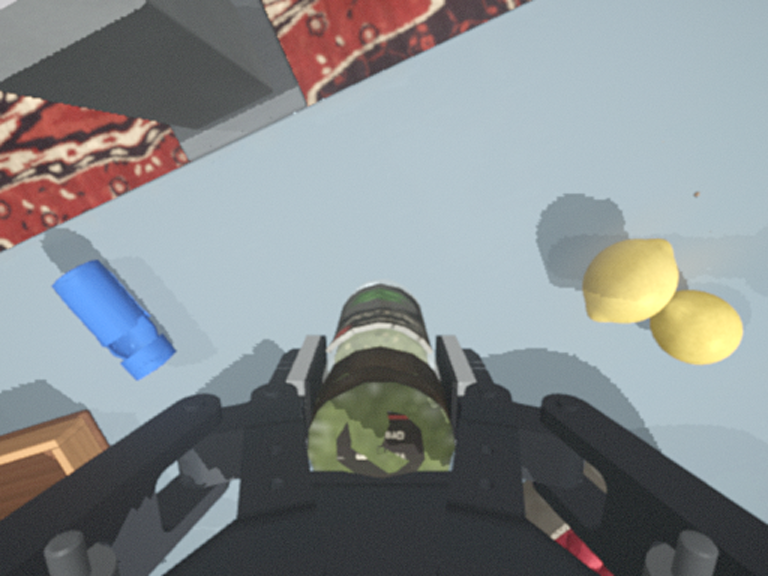

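Emit:
{"method": "send_rows", "body": {"commands": [[0,-1.76,-2.638,0,0],[0,-1.76,-2.638,0,0],[0,-1.76,-2.638,0,0],[0,-1.76,-2.638,0,0],[0,-1.76,-2.638,0,0],[0,-1.76,-2.638,0,0],[0,-1.76,-2.638,0,0]]}}

```text
clock: 24.0
ee_pos: [0.4889, 0.0514, 0.2364]
eef_rot: [-0.635, -3.074, 0.0]
force: [0.8, -0.2, -1.0]
opening: 0.0399
```

Emit:
{"method": "send_rows", "body": {"commands": [[0,-1.76,-2.638,0,0],[0,-1.76,-2.638,0,0],[0,-1.76,-2.638,0,0],[0,-1.76,-2.638,0,0],[0,-1.76,-2.638,0,0],[0,-1.76,-2.638,0,0],[0,-1.76,-2.638,0,0]]}}

```text
clock: 24.7
ee_pos: [0.529, -0.1669, 0.2362]
eef_rot: [-0.635, -3.074, -0.002]
force: [0.9, -0.1, -1.1]
opening: 0.0398
```

Emit:
{"method": "send_rows", "body": {"commands": [[0,0,0,0,-6.1],[0,0,0,0,-6.1],[0,0,0,0,-6.1],[0,0,0,0,0],[0,0,0,0,0]]}}

```text
clock: 25.2
ee_pos: [0.5291, -0.1656, 0.2369]
eef_rot: [-0.142, -3.137, -0.001]
force: [0.1, -0.6, -1.2]
opening: 0.0396
```

```bash
python3 - <<'E'
from h import *
st([.53,-.1653,.087])
d=imaging.capture("scene"); save(d,"s13",(180,130,360,280),4)
d=imaging.capture("wrist"); save(d,"w13",None,1.5)
E
```

```text
t 25.2 pos [ 0.5291 -0.1656  0.2369] F [ 0.1392 -0.5755 -1.1962] open 0.0396 yaw_y 84.82 q [-0.5168  0.399   1.3076 -0.      1.4369 -1.9971]
tool delta cm [-0.1104  0.0235 14.9947]
```

View pics/s13.png

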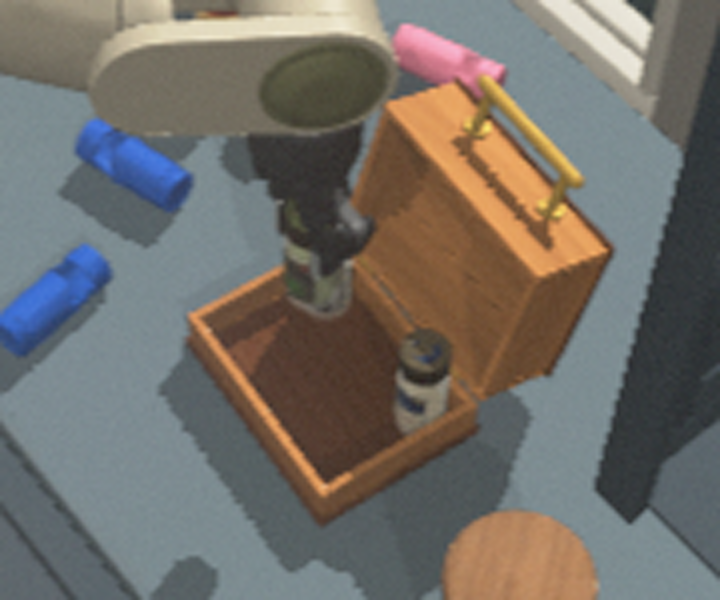

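View pics/w13.png

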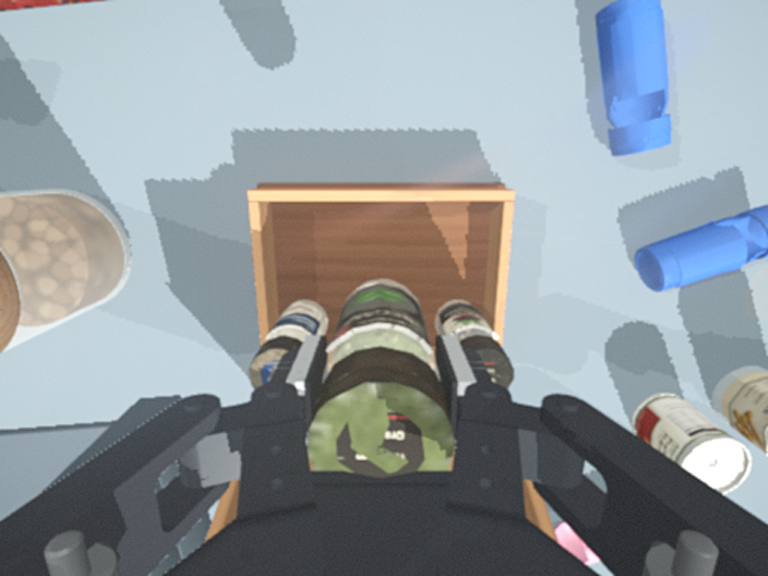

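Everything lines up, so I'll lower into the tray.

Emit:
{"method": "send_rows", "body": {"commands": [[0,-0.11,0.02,1.5,0],[0,0,0,2.5,0],[0,0,0,2.5,0],[0,0,0,2.5,0],[0,0,0,2.2,0],[0,0,0,1.5,0],[0,0,0,1,0],[0,0,0,0.6,0],[0,0,0,0,0],[0,0,0,0,0]]}}

```text
clock: 26.3
ee_pos: [0.5308, -0.1658, 0.0956]
eef_rot: [0.138, 3.138, -0.001]
force: [-0.1, 0.6, -0.5]
opening: 0.0401
```

```bash
python3 - <<'E'
from h import *
st([.53,-.1653,.086])
E
```

```text
t 26.3 pos [ 0.5308 -0.1658  0.0956] F [-0.1213  0.5615 -0.5249] open 0.0401 yaw_y 84.96 q [-0.5156  0.5492  1.5043 -0.      1.0869 -1.9985]
tool delta cm [0.0871 0.0414 0.9624]
```

Emit:
{"method": "send_rows", "body": {"commands": [[0,0,0,0.3,0],[0,0,0,0.3,0],[0,0,0,0.2,0],[0,0,0,0,0]]}}

```text
clock: 26.7
ee_pos: [0.5304, -0.1656, 0.0868]
eef_rot: [-0.138, -3.138, -0.0]
force: [-1.1, 0.6, -0.9]
opening: 0.0398
```

Emit:
{"method": "send_rows", "body": {"commands": [[0,0,0,0.1,0],[0,0,0,0.1,0],[0,0,0,0,0]]}}

```text
clock: 27.0
ee_pos: [0.5306, -0.1657, 0.0851]
eef_rot: [0.138, 3.138, -0.0]
force: [0.2, 0.7, 0.2]
opening: 0.0398
```

```bash
python3 - <<'E'
from h import *
st()
d=imaging.capture("scene"); save(d,"s14",(180,130,360,280),4)
E
```

```text
t 27.0 pos [ 0.5306 -0.1657  0.0851] F [0.2177 0.7277 0.173 ] open 0.0398 yaw_y 84.98 q [-0.5156  0.5633  1.5154 -0.      1.0626 -1.9987]
```

View pics/s14.png

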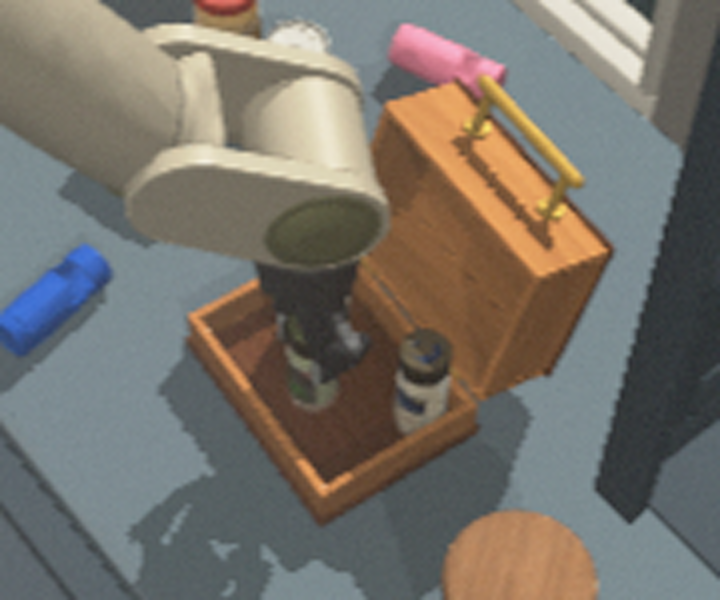

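Emit:
{"method": "send_rows", "body": {"commands": [[0,0,0,0.1,0],[0,0,0,0,0]]}}

```text
clock: 27.25
ee_pos: [0.5309, -0.1657, 0.085]
eef_rot: [0.137, 3.137, -0.001]
force: [-1.5, 1.8, 8.1]
opening: 0.0401
```

```bash
python3 - <<'E'
from h import *
st()
E
```

```text
t 27.25 pos [ 0.5309 -0.1657  0.085 ] F [-1.4609  1.7578  8.1313] open 0.0401 yaw_y 84.98 q [-0.5154  0.5634  1.5156  0.0001  1.0611 -1.9987]
```

The jar is on the floor (8 N upward). Release and rise.

Emit:
{"method": "send_rows", "body": {"commands": [[0.5,0,0,0,0],[0.6,0,0,0,0],[0.7,0,0,0,0],[0.75,0,0,0,0],[0.75,0,0,-1,0],[0.75,0,0,-2,0],[0.75,0,0,-2.5,0],[0.75,0,0,-3,0],[0.75,0,0,-3,0],[0.75,0,0,-3,0]]}}

```text
clock: 28.25
ee_pos: [0.5303, -0.1655, 0.2311]
eef_rot: [0.138, 3.138, -0.001]
force: [0.2, 0.3, -0.4]
opening: 0.0638
```

Emit:
{"method": "send_rows", "body": {"commands": [[0.75,3,0,-2,0],[0.75,4,0,0,0],[0.75,4,0,0,0],[0.75,3,0,0,0],[0.75,0,0,0,0],[0.75,0,0,0,0]]}}

```text
clock: 28.85
ee_pos: [0.3911, -0.1535, 0.2499]
eef_rot: [0.139, 3.137, -0.001]
force: [0.4, 0.1, 0.5]
opening: 0.0642
```

```bash
python3 - <<'E'
from h import *
st()
d=imaging.capture("scene"); save(d,"s15",(180,130,360,280),4)
d=imaging.capture("top"); save(d,"t15",None,1.5)
E
```

```text
t 28.85 pos [ 0.3911 -0.1535  0.2499] F [0.4156 0.1435 0.4623] open 0.0642 yaw_y 84.93 q [-0.6576  0.1508  1.6263  0.0001  1.3626 -2.14  ]
```

View pics/s15.png

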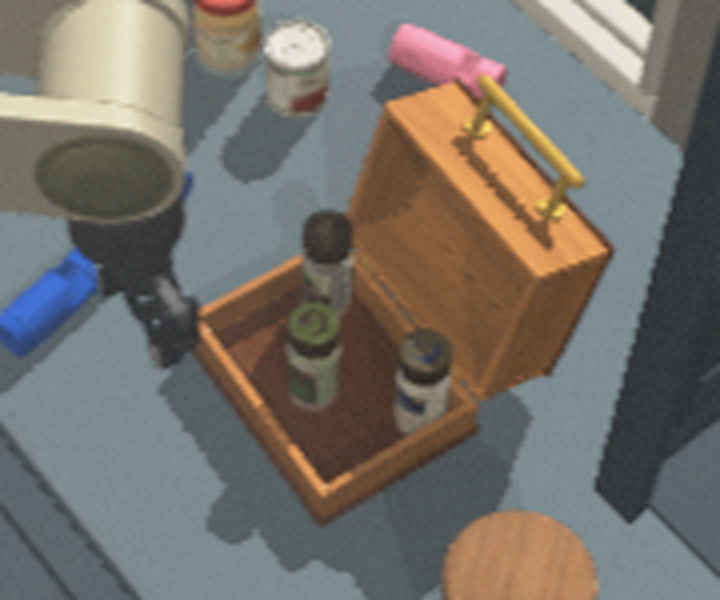

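View pics/t15.png

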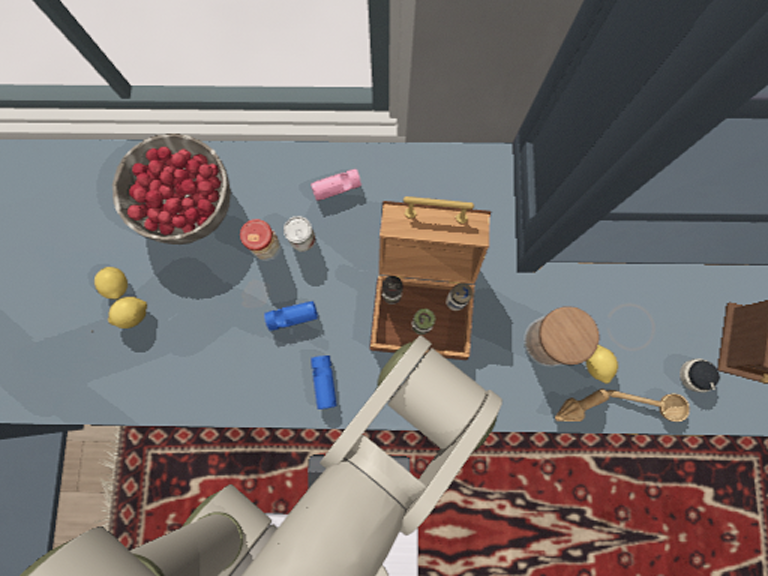

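The jar stands upright, cap up, between and in front of its fellows (top view about (423,318)). The lid is on its stop, the bystanders and look-alikes are unmoved, and the arm is clear.

```bash
python3 -c "
from h import *
print(bot.job_done())"
```

```text
the job is handed in; nothing more can be done
None
```

I opened the lid by its handle until it leaned back on its stop, then stood the spice jar upright, cap up, on the case floor beside its two fellows. I handed the job in at about 29 s of the 56 s allowed.

- **One slip:** the tool always points down, so I had to ease the grip and let the jar's own weight swing it upright. On the first try it slipped out from about 10 cm and landed on the worktop, staying clear of everything. I picked it up again, repeated this in smaller steps, let it stand on the worktop, and regripped it lower before carrying it over.
- **Last checks:** the final scene and top pictures show the lid on its stop and the jar standing in the tray. The honey jar, tin, jar of nuts and the look-alikes were where they began, and the arm was clear. The wrist force read about 18 N while I lifted the lid and 8 N as the jar touched the floor. Every reading stayed far below the limit.
- **One disagreement:** my fit of the jar in the gripper put its bottom 7 mm below the worktop. I took that as measurement error, and the pictures after I opened the fingers showed it standing.

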